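# Load a toroidal transformer and its clamp weight on the gluing fixture

## Task

Load the gluing fixture on the electronics bench: lower the large copper toroidal transformer over the fixture's upright pin until it lies flat on the round seat, and let go. Then lower the flanged steel clamp weight, flange down, over the same pin until it rests flat on top of the transformer. Set both down rather than dropping them.

Things in the scene. Friction and masses are not known exactly. Their poses are not given: they have to be found in the camera images.
- seat (a point): Fixture fixed to the bench: aluminium plate 130 x 110 x 6 mm with a round dark steel seat, 44 mm diameter, 18 mm high, on it; from the seat rises a steel pin, 12 mm diameter, 52 mm tall, its last 8 mm a cone down to 4 mm. This point: centre of the seat's top at the pin's foot, 24 mm above the bench; z up along the pin. Parts overhang the seat, leaving 18 mm above the plate for fingertips.
- transformer_centre (a point): Toroidal transformer: flat-ended ring of copper turns, 58 mm outside diameter, 28 mm hole, 32 mm high, 0.2 to 0.4 kg, lying flat on the bench; either face may be down. Grip across the outside. This point: centre of the ring, 16 mm above its underside; z along its axis, up. It is the larger of two copper rings; the other (38 mm across, 16 mm high, 10 mm hole) does not fit the pin.
- weight_hub (a point): Clamp weight, bare steel: flange 52 mm diameter, 6 mm thick, below a hub 30 mm diameter, 40 mm high (46 mm in all); 20 mm hole right through; 0.15 to 0.3 kg; stands flange down. This point: on the axis, 30 mm above the underside, 16 mm below the top, a good height to grip the hub; z up along the hub. Not the plain steel sleeve without flange (25 mm diameter, 40 mm high).
Not all that is in view belongs to the job. What is shaped like the part that bears weight_hub but purple is not meant.

How it is judged:
By the outcome, as a careful person would: the job done as asked, in the order asked, and still so for the second after the job is handed in, with the robot touching nothing.
It also fails if it takes over 61 s, if anything falls off the work surface, if the arm or the gripper's body presses on something with over 40 N, if the wrist force passes 120 N, or if a joint passes its speed limit or range.

## Robot

A 6-joint arm with a two-finger parallel gripper is mounted at the origin on the work surface. World frame = base frame: x ahead of the robot, y to its left, z up, the work surface at z = 0. Lengths are in m, angles in degrees, forces in N, time in s.
With the tool pointing down it reaches from about 0.375 to 0.9 m from the base axis. Payload 3.1 kg.
Tool frame: the origin (TCP) lies between the finger pads; the fingertips stand 11 mm ahead of it and the grasp point (between the pads) lies 8 mm behind it; z points along the fingers, y is the line along which they close (so a half turn about z gives the same grasp; the last joint's range is limited). The gripper opens to 87 mm and grips with 3 to 60 N. Pads are 19 mm wide; open, the fingers measure 117 mm over their backs; the gripper's body (75 mm by 190 mm) begins 51 mm behind the grasp point.
Start: joints at [-83.91, 30.224, 82.088, -0, 67.689, -10.227], TCP at [0.176, -0.6, 0.234] pointing down, gripper open.
Joint ranges: [-176.69, 176.69], [-43.24, 126.21], [12.49, 139.97], [-82, 262], [0, 151.66], [-163.58, 163.58]. Speed limits (degrees/s): [159.86, 159.86, 180, 180, 180, 180].

## Interface

Orientations are given as a 3x3 rotation matrix whose columns are the frame's x, y, z axes.
In Python, from rig import bot gives the robot as it stands.
- The arm moves only by the tool apply_moves, never from a script. Its argument "steps" is a list that holds one entry, the list of rows, each a list of 7 numbers: the shift along the tool's x, y, z in cm, then the turn, a rotation vector about the tool's x, y, z in degrees, then the gripper command: -1 is shut, 1 is fully open, values between are in proportion. In form: [[[dx, dy, dz, rx, ry, rz, jaw], ...]]. A call has 1 to 20 rows; each row is the pose to reach, as a shift and turn from the pose commanded when the call began, along the tool's axes at that moment; what a row does not reach only later rows make up. A row lasts 1/8 s, in which the tool goes at most 62.5 mm and 10.7 degrees, less where a joint would pass 70% of its speed; a pose out of reach is approached as far as the arm can. A call with a gripper value outside its range is refused whole. The fingers move at their own pace and stop on an object; the grip force is fixed at half the most. Time passes only in rows, so rows that repeat a pose let the fingers close. It gives the time, the measured TCP pose, the force, the opening and the grip force at its end, in the units of the state.
- bot.read_state(): the state, without advancing time (a new reading comes with each control period).
- bot.capture(name): name is "scene" or "top" or "wrist"; returns the picture (384x512x3 uint8, blue, green, red); there is no depth.
- bot.camera_model(name): a dict with "intrinsics" (3x3 intrinsics, pixels), "R" (3x3) and "t" (3): a world point X has camera coordinates R X + t. Camera axes: x right, y down, z forward; pixel columns grow to the right and rows downward; lengths in m; the calibration is good to about 2 mm. The wrist camera is an equidistant fisheye: a pixel r from the principal point sees the ray r / f radians off the axis. A picture is of the moment at which its call begins: read the wrist's pose just before it. camera_model takes no time and is no camera call; for the wrist camera it gives the pose at the moment of the call.
- bot.hand_in(): hands the job in; it is judged then, once.
The state is a dict: "time_s": time; "joint_positions": joint angles; "qvel": joint speeds; "tau": joint torques, N m; "position": TCP position; "tcp_rot": TCP orientation; "force": force on the tool from outside, world axes, zero at the start; "moment": the same for the moment, N m; "opening": opening from 0.0 (shut) to 1.0 (fully open); "grasp_force": force on a finger pad.
Only numpy, scipy, OpenCV 4.12 (cv2) and the standard library are available. Lean on these libraries where they do the work, as an engineer would, in place of code of your own. Each camera call takes 0.05 s, during which the arm holds its last target. There are 200 camera calls.

## Working session

There is one attempt and no reset: what is moved stays moved. The work goes in short steps, Python scripts to look and compute and a tool call to move; the robot and the scene stay as the last step left them, time stands still between calls to the robot, and variables do not carry over. Pictures are saved under pics/ and viewed, at most 10 in all, crops included, and the job is handed in when it is done.

Besides the shell and the picture viewer there is one more tool, called after ">>>" in YAML: its name, and indented under it one key for each argument. apply_moves: Moves the arm, as the interface text tells. Its arguments: {"type":"object","properties":{"steps":{"type":"array","items":{"type":"array","items":{"type":"array","items":{"type":"number"}}}}},"required":["steps"]}

```bash
mkdir -p pics
python3 - <<'E'
from rig import bot
import cv2,numpy as np
s=bot.read_state();print(s['time_s'],s['position'],np.round(s['tcp_rot'],3).tolist(),s['opening'])
a=bot.capture('scene');b=bot.capture('top')
cv2.imwrite('pics/scene.png',a);cv2.imwrite('pics/top.png',b)
for n in('scene','top','wrist'):
    m=bot.camera_model(n);print(n,np.round(m['intrinsics'],1).tolist(),np.round(m['R'],3).tolist(),np.round(m['t'],3).tolist(),'C',np.round(-np.array(m['R']).T@np.array(m['t']),3))
E
```

```text
0.0 [ 0.17555249 -0.59907873  0.23257293] [[0.96, 0.281, -0.0], [0.281, -0.96, 0.002], [0.0, -0.002, -1.0]] 0.9990668732253829
scene [[435.5, 0.0, 255.9], [0.0, 435.5, 196.2], [0.0, 0.0, 1.0]] [[-0.566, 0.824, -0.006], [0.587, 0.398, -0.705], [-0.579, -0.402, -0.709]] [0.316, -0.254, 1.417] C [1.149 0.411 0.828]
top [[358.3, 0.0, 256.1], [0.0, 358.3, 190.2], [0.0, 0.0, 1.0]] [[0.004, -1.0, 0.018], [-0.989, -0.007, -0.15], [0.15, -0.017, -0.989]] [-0.022, 0.504, 0.775] C [ 0.382 -0.005  0.842]
wrist [[297.3, 0.0, 257.2], [0.0, 297.3, 193.2], [0.0, 0.0, 1.0]] [[0.281, -0.96, -0.002], [-0.915, -0.269, 0.299], [-0.288, -0.082, -0.954]] [-0.623, -0.036, 0.392] C [ 0.255 -0.575  0.383]
```

View pics/scene.png

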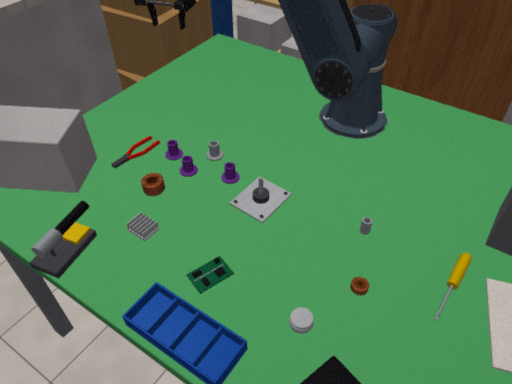

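View pics/top.png

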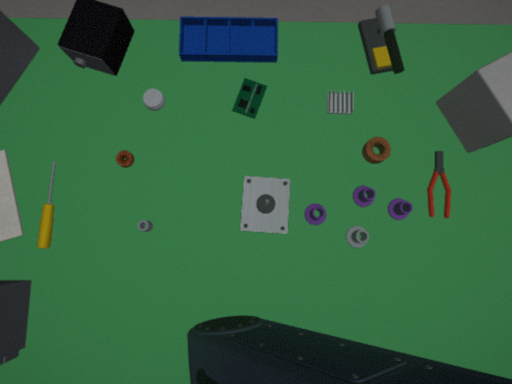

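The scene view shows the large copper ring at (153,184), the small one at (360,286), the grey flanged weight at (214,150), three purple flanged look-alikes at (174,150), (188,166) and (230,173), the plain sleeve at (366,226) and the fixture at (261,197). In the top view these are the ring at (377,150), small ring (125,159), grey weight (358,237), purples (364,196), (400,209) and (316,214), sleeve (144,226) and fixture (266,205).

Which ones fit:
- **Ring:** the larger one at top (377,150).
- **Weight:** the grey flanged one at top (358,237). The purple ones are excluded, and the sleeve has no flange.

I'll confirm both in one enlarged crop and measure them.

```bash
cat > h.py <<'E'
import cv2,numpy as np
from rig import bot
def ray(n,uv,m=None):
    m=m or bot.camera_model(n);K=np.array(m['intrinsics']);R=np.array(m['R']);t=np.array(m['t'])
    p=np.linalg.inv(K)@np.array([uv[0],uv[1],1.])
    if n=='wrist':
        r=np.hypot(p[0],p[1]); p=np.array([p[0]/r*np.sin(r),p[1]/r*np.sin(r),np.cos(r)]) if r>1e-9 else np.array([0,0,1.])
    return -R.T@t,R.T@p
def plane(n,uv,z,m=None):
    c,d=ray(n,uv,m);return c+d*(z-c[2])/d[2]
def two(a,ua,b,ub):
    (c1,d1),(c2,d2)=ray(a,ua),ray(b,ub)
    s=np.linalg.lstsq(np.c_[d1,-d2],c2-c1,rcond=None)[0];p,q=c1+s[0]*d1,c2+s[1]*d2
    return (p+q)/2,np.linalg.norm(p-q)
E
python3 - <<'E'
from h import *
a=cv2.imread('pics/scene.png');b=cv2.imread('pics/top.png')
def blobs(n,im):
    h=cv2.cvtColor(im,cv2.COLOR_BGR2HSV)
    cop=((h[...,0]<15)&(h[...,1]>110)&(h[...,2]>60)).astype(np.uint8)
    grn=((h[...,0]>50)&(h[...,0]<80)&(h[...,1]>120)); pur=((h[...,0]>125)&(h[...,0]<165)&(h[...,1]>80))
    oth=(~grn&~pur&(h[...,1]<90)).astype(np.uint8)
    for nm,mk in(('cop',cop),('grey',oth),('pur',pur.astype(np.uint8))):
        for c in cv2.findContours(mk,cv2.RETR_EXTERNAL,cv2.CHAIN_APPROX_NONE)[0]:
            A=cv2.contourArea(c)
            if 60<A<4000:
                (x,y),w,an=cv2.minAreaRect(c);bx=cv2.boundingRect(c);print(n,nm,int(A),np.round([x,y],1),np.round(w,1),bx,np.round(plane(n,(x,y),0.02)[:2],3))
blobs('scene',a);blobs('top',b)
f=lambda im,x,y,w,h,W,H:cv2.resize(im[y:y+h,x:x+w],(W,H),interpolation=cv2.INTER_CUBIC)
L=f(a,130,130,150,100,600,400)
R=f(b,230,130,200,125,600,375)
o=np.vstack([f(a,130,130,170,100,510,300),f(b,235,135,170,100,510,300)])
sm=np.vstack([f(a,330,200,60,100,180,300),f(b,105,140,60,100,180,300)])
cv2.imwrite('pics/cand.png',np.hstack([o,sm]))
E
```

```text
scene cop 204 [359.3 285.6] [16.8 16.1] (351, 277, 18, 18) [0.588 0.293]
scene cop 338 [152.  183.5] [20. 21.] (142, 173, 21, 22) [ 0.606 -0.307]
scene cop 161 [141.1 147.5] [12.8 37.6] (126, 136, 34, 25) [ 0.512 -0.443]
scene grey 774 [330.5 369.5] [59. 27.] (301, 356, 60, 28) [0.788 0.327]
scene grey 500 [301. 320.] [26. 24.] (289, 307, 25, 27) [0.731 0.23 ]
scene grey 102 [443.5 302. ] [ 3.6 38. ] (434, 285, 19, 35) [0.526 0.456]
scene grey 1995 [498.5 325. ] [94. 25.] (486, 278, 26, 95) [0.516 0.564]
scene grey 70 [210.  275.5] [ 9.3 32.2] (194, 264, 31, 17) [0.75  0.008]
scene grey 146 [365.8 225.3] [10.6 17.7] (360, 217, 13, 18) [0.421 0.232]
scene grey 531 [142.2 225.7] [30. 23.] (126, 212, 33, 29) [ 0.73  -0.221]
scene grey 1800 [ 65.3 241.3] [40.3 82. ] (29, 201, 67, 77) [ 0.868 -0.338]
scene grey 912 [498.5 221.5] [67. 25.] (486, 188, 26, 68) [0.226 0.496]
scene grey 1497 [260. 198.] [38.2 50.9] (229, 176, 63, 47) [ 0.488 -0.035]
scene grey 78 [120.4 160.6] [ 6.  18.8] (112, 155, 17, 13) [ 0.588 -0.449]
scene grey 231 [214.5 150. ] [20. 17.] (206, 140, 18, 21) [ 0.399 -0.25
[... 955 characters left out ...]
[144.4 225.3] [15.1 10.7] (137, 220, 16, 12) [0.424 0.234]
top grey 2531 [265.2 204.3] [47.7 55.6] (240, 176, 51, 58) [ 0.474 -0.041]
top grey 90 [ 51.  182.5] [ 3.1 41.7] (47, 162, 9, 42) [0.522 0.453]
top grey 133 [438.8 162. ] [22.3  8.5] (435, 151, 10, 23) [ 0.577 -0.452]
top grey 1276 [ 11.5 195. ] [92. 23.] (0, 149, 24, 93) [0.492 0.54 ]
top grey 530 [340.  101.5] [23. 26.] (327, 90, 27, 24) [ 0.725 -0.222]
top grey 363 [153.5  99. ] [22. 21.] (143, 88, 22, 23) [0.726 0.227]
top pur 311 [315. 214.] [20. 20.] (305, 204, 21, 21) [ 0.452 -0.156]
top pur 332 [398.8 207.8] [20.5 21.2] (388, 199, 24, 20) [ 0.468 -0.351]
top pur 312 [363.1 195.7] [20.4 19.5] (353, 186, 22, 21) [ 0.495 -0.269]
```

View pics/cand.png

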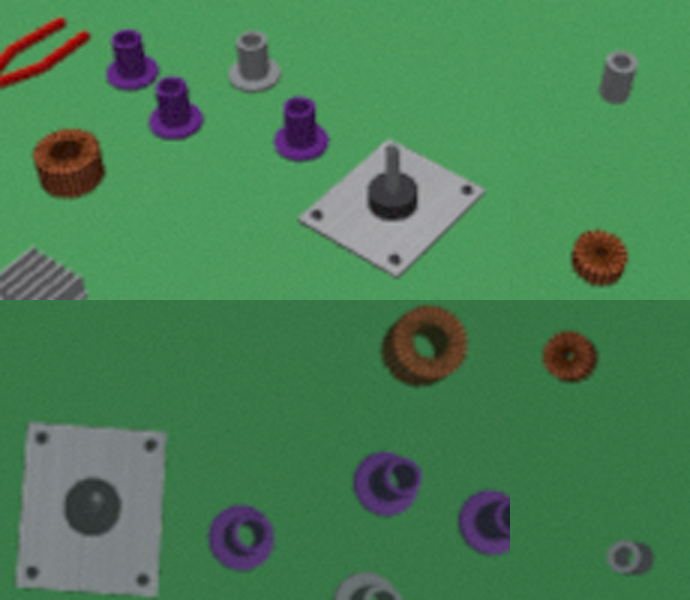

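The crop confirms it: the large copper ring with the wide hole, at scene (153,184), and the only grey flanged hub, at scene (214,150), are the parts meant. The sleeve and small ring are clearly different. Next I'll move to hover over the ring.

>>> apply_moves:
  steps:
    - [[49.6,-15.9,8.4,0,0,16.3,1],[49.6,-15.9,8.4,0,0,16.3,1],[49.6,-15.9,8.4,0,0,16.3,1],[49.6,-15.9,8.4,0,0,16.3,1],[49.6,-15.9,8.4,0,0,16.3,1],[49.6,-15.9,8.4,0,0,16.3,1],[49.6,-15.9,8.4,0,0,16.3,1],[49.6,-15.9,8.4,0,0,16.3,1],[49.6,-15.9,8.4,0,0,16.3,1],[49.6,-15.9,8.4,0,0,16.3,1],[49.6,-15.9,8.4,0,0,16.3,1],[49.6,-15.9,8.4,0,0,16.3,1],[49.6,-15.9,8.4,0,0,16.3,1],[49.6,-15.9,8.4,0,0,16.3,1],[49.6,-15.9,8.4,0,0,16.3,1],[49.6,-15.9,8.4,0,0,16.3,1]]

```text
time_s: 2.1
position: [0.6069, -0.3079, 0.1496]
tcp_rot: [[1.0, 0.0, 0.0], [0.0, -1.0, 0.0], [0.0, -0.0, -1.0]]
force: [-0.1, -0.5, -0.1]
opening: 1.0
grasp_force: 0.0
```

```bash
cat >> h.py <<'E'
def st():
    s=bot.read_state();print('t',round(s['time_s'],2),'p',np.round(s['position'],4),'x',np.round(np.array(s['tcp_rot'])[:,0],3),'z',np.round(np.array(s['tcp_rot'])[:,2],3),'F',np.round(s['force'],1),'op',round(s['opening'],3),'g',round(s['grasp_force'],1));return s
E
python3 - <<'E'
from h import *
st();m=bot.camera_model('wrist');w=bot.capture('wrist');t=bot.capture('top');s=bot.capture('scene')
cv2.imwrite('pics/w1.png',w)
for n,im in(('wrist',w),('top',t),('scene',s)):
    h=cv2.cvtColor(im,cv2.COLOR_BGR2HSV);cop=((h[...,0]<18)&(h[...,1]>90)&(h[...,2]>40)).astype(np.uint8)
    for c in cv2.findContours(cop,cv2.RETR_EXTERNAL,cv2.CHAIN_APPROX_NONE)[0]:
        A=cv2.contourArea(c)
        if A>300:
            e=cv2.fitEllipse(cv2.convexHull(c));print(n,A,np.round(e[0],1),np.round(e[1],1),np.round(plane(n,e[0],.016,m if n=='wrist' else None),4),np.round(plane(n,e[0],.032,m if n=='wrist' else None),4))
E
```

```text
t 2.1 p [ 0.6069 -0.3079  0.1496] x [1. 0. 0.] z [ 0.  0. -1.] F [-0.1 -0.5 -0.1] op 1.0 g 0.0
wrist 2764.0 [254.5 190.1] [59.1 61.6] [ 0.6038 -0.3038  0.016 ] [ 0.6086 -0.304   0.032 ]
scene 359.0 [152.6 183.7] [22.2 22.3] [ 0.6034 -0.3089  0.016 ] [ 0.6141 -0.2947  0.032 ]
scene 8680.0 [465.8  40.6] [108.9 180.2] [-0.7256  0.1508  0.016 ] [-0.6887  0.1559  0.032 ]
scene 2353.5 [175.7  37. ] [49.6 96.8] [-0.0951 -0.8514  0.016 ] [-0.0706 -0.8266  0.032 ]
```

View pics/w1.png

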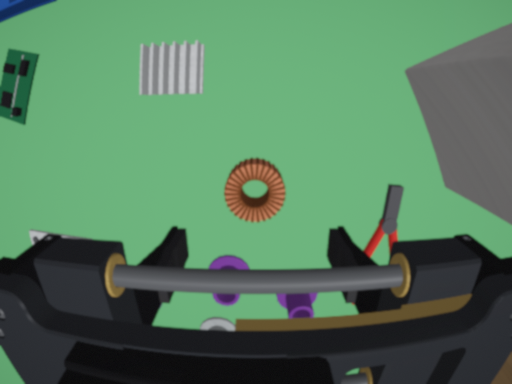

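The ring sits between the open fingers in the wrist view, at (254,190). I'll refine its centre from the silhouette edges.

Run:
```python
from h import *
m=bot.camera_model('wrist');w=cv2.imread('pics/w1.png')
h=cv2.cvtColor(w,cv2.COLOR_BGR2HSV);cop=((h[...,0]<18)&(h[...,1]>90)&(h[...,2]>40)).astype(np.uint8)
c=max(cv2.findContours(cop[:240],cv2.RETR_EXTERNAL,cv2.CHAIN_APPROX_NONE)[0],key=cv2.contourArea)
x,y,W,H=cv2.boundingRect(c);cx=x+W/2-.5
xa=plane('wrist',(cx,y-.5),0,m)[0];xb=plane('wrist',(cx,y+H-.5),.032,m)[0];xa2=plane('wrist',(cx,y-.5),.032,m)[0]
ya=[plane('wrist',(u,y+H/2),.024,m)[1] for u in(x-.5,x+W-.5)]
print((x,y,W,H),'x edges',xa,xb,'len',xa-xb,'mid',(xa+xb)/2,'topmid',(xa2+xb)/2,xa2-xb,'y',ya,np.mean(ya))
# fixture: seat in top and scene views (dark disc inside plate), pin tip
for n in('top','scene'):
    im=cv2.imread(f'pics/{n}.png');g=cv2.cvtColor(im,cv2.COLOR_BGR2HSV)
    x0,y0,ww,hh={'top':(240,176,51,58),'scene':(229,176,63,47)}[n]
    mk=np.zeros(g.shape[:2],np.uint8);mk[y0:y0+hh,x0:x0+ww]=((g[...,2]<100)&(g[...,1]<90))[y0:y0+hh,x0:x0+ww]
    c=max(cv2.findContours(mk,cv2.RETR_EXTERNAL,cv2.CHAIN_APPROX_NONE)[0],key=cv2.contourArea);e=cv2.fitEllipse(c)
    print(n,e,cv2.boundingRect(c),'ctr@.018',plane(n,e[0],.018))
```

```text
(225, 159, 60, 62) x edges 0.6328804237680599 0.5776815994197336 len 0.055198824348326236 mid 0.6052810115938967 topmid 0.6083219565080813 0.06128071417669523 y [np.float64(-0.27451238580093784), np.float64(-0.33295795891914287)] -0.30373517236004033
top ((265.2596435546875, 203.60264587402344), (18.154788970947266, 19.078235626220703), 5.907964706420898) (256, 194, 19, 20) ctr@.018 [ 0.475826   -0.04099682  0.018     ]
scene ((260.4574890136719, 193.08798217773438), (14.992555618286133, 22.827293395996094), 178.7562255859375) (253, 179, 16, 25) ctr@.018 [ 0.47076482 -0.04551922  0.018     ]
```

>>> apply_moves:
  steps:
    - [[-0.1,-0.35,4,0,0,0,1],[-0.1,-0.35,7,0,0,0,1],[-0.1,-0.35,10,0,0,0,1],[-0.1,-0.35,12,0,0,0,1],[-0.1,-0.35,13,0,0,0,1],[-0.1,-0.35,13.5,0,0,0,1],[-0.1,-0.35,13.5,0,0,0,1],[-0.1,-0.35,13.5,0,0,0,0.3],[-0.1,-0.35,13.5,0,0,0,0.1],[-0.1,-0.35,13.5,0,0,0,-0.1],[-0.1,-0.35,13.5,0,0,0,-1],[-0.1,-0.35,13.5,0,0,0,-1],[-0.1,-0.35,13.5,0,0,0,-1],[-0.1,-0.35,13.5,0,0,0,-1]]

```text
time_s: 4.0
position: [0.6061, -0.3046, 0.0148]
tcp_rot: [[1.0, 0.0, 0.0], [0.0, -1.0, -0.0], [0.0, 0.0, -1.0]]
force: [-0.5, -0.6, 2.5]
opening: 0.652
grasp_force: 30.0
```

>>> apply_moves:
  steps:
    - [[0,0,-1,0,0,0,-1],[0,0,-3,0,0,0,-1],[0,0,-6,0,0,0,-1],[0,0,-10,0,0,0,-1],[0,0,-14,0,0,0,-1],[-3,-3.7,-18.5,0,0,0,-1],[-6,-7.5,-18.5,0,0,0,-1],[-9,-11.2,-18.5,0,0,0,-1],[-12,-15,-18.5,0,0,0,-1],[-15,-18.7,-18.5,0,0,0,-1],[-18,-22.4,-18.5,0,0,0,-1],[-20.5,-25.5,-18.5,0,0,0,-1],[-21.1,-26.3,-18.5,0,0,0,-1],[-21.1,-26.3,-18.5,0,0,0,-1],[-21.1,-26.3,-18.5,0,0,0,-1],[-21.1,-26.3,-18.5,0,0,0,-1]]

```text
time_s: 6.0
position: [0.3961, -0.0424, 0.1997]
tcp_rot: [[1.0, -0.001, 0.001], [-0.001, -1.0, -0.001], [0.001, 0.001, -1.0]]
force: [-0.2, 0.0, -2.5]
opening: 0.653
grasp_force: 30.0
```

Run:
```python
from h import *
st();m=bot.camera_model('wrist');w=bot.capture('wrist');cv2.imwrite('pics/w2.png',w)
print(np.round(-np.array(m['R']).T@np.array(m['t']),4))
h=cv2.cvtColor(w,cv2.COLOR_BGR2HSV)
dark=((h[...,2]<100)&(h[...,1]<90)).astype(np.uint8)
for c in cv2.findContours(dark,cv2.RETR_EXTERNAL,cv2.CHAIN_APPROX_NONE)[0]:
    A=cv2.contourArea(c)
    if 15<A<4000:
        e=cv2.fitEllipse(c);print(A,np.round(e[0],1),np.round(e[1],1),np.round(plane('wrist',e[0],.024,m),4),np.round(plane('wrist',e[0],.006,m),4))
```

```text
t 6.0 p [ 0.3961 -0.0424  0.1997] x [ 1.    -0.001  0.001] z [ 0.001 -0.001 -1.   ] F [-0.2  0.  -2.5] op 0.653 g 30.0
[ 0.4788 -0.041   0.3505]
3514.5 [257.3 256.4] [ 51.  208.2] [ 0.2936 -0.0412  0.024 ] [ 0.2834 -0.0412  0.006 ]
30.5 [434.2 176.9] [6.  7.4] [ 0.3984 -0.2687  0.024 ] [ 0.394  -0.2813  0.006 ]
85.5 [416.8 175.4] [ 8.3 14.6] [ 0.3998 -0.241   0.024 ] [ 0.3954 -0.252   0.006 ]
924.0 [255.7 106.4] [33.9 34.8] [ 0.4751 -0.0395  0.024 ] [ 0.4749 -0.0394  0.006 ]
```

View pics/w2.png

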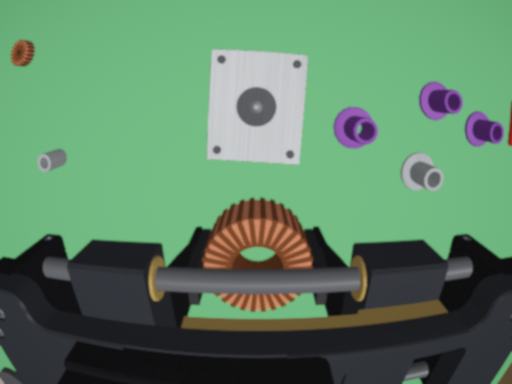

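The seat disc is at (256,106) in this view, which casts to (0.475, -0.040), in agreement with the top view. The ring is held level. I'll move over the pin and lower to just above the seat.

>>> apply_moves:
  steps:
    - [[4,-0.2,2,0,0,0,-1],[7.9,-0.2,6,0,0,0,-1],[7.9,-0.2,9,0,0,0,-1],[7.9,-0.2,9.5,0,0,0,-1],[7.9,-0.2,9.5,0,0,0,-1],[7.9,-0.2,10.5,0,0,0,-1],[7.9,-0.2,11.5,0,0,0,-1],[7.9,-0.2,12.5,0,0,0,-1],[7.9,-0.2,13.5,0,0,0,-1],[7.9,-0.2,14.5,0,0,0,-1],[7.9,-0.2,15.2,0,0,0,-1],[7.9,-0.2,15.5,0,0,0,-1],[7.9,-0.2,15.5,0,0,0,-1]]

```text
time_s: 7.68
position: [0.4738, -0.0394, 0.0444]
tcp_rot: [[1.0, 0.0, -0.0], [0.0, -1.0, 0.0], [-0.0, -0.0, -1.0]]
force: [-0.3, -0.0, -2.9]
opening: 0.649
grasp_force: 30.0
```

Run:
```python
from h import *
st();w=bot.capture('wrist');s=bot.capture('scene')
f=lambda im,x,y,a,b,W,H:cv2.resize(im[y:y+b,x:x+a],(W,H),interpolation=cv2.INTER_CUBIC)
cv2.imwrite('pics/p1.png',np.hstack([f(w,180,130,150,150,400,400),f(s,220,150,80,80,400,400)]))
```

```text
t 7.67 p [ 0.4738 -0.0394  0.0444] x [ 1.  0. -0.] z [-0.  0. -1.] F [-0.3 -0.  -2.9] op 0.649 g 30.0
```

View pics/p1.png

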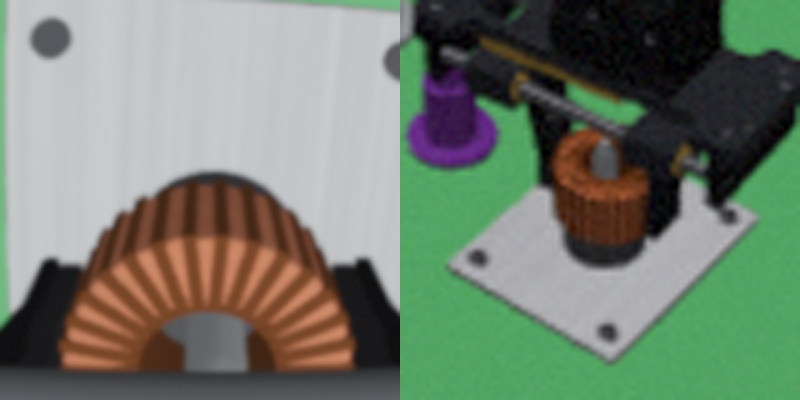

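The pin is through the hole, with the shaft showing above the ring at (605,155) in the right half, and there is no contact force. I'll set the ring down slowly.

>>> apply_moves:
  steps:
    - [[0,0.1,0.2,0,0,0,-1],[0,0.15,0.35,0,0,0,-1],[0,0.15,0.45,0,0,0,-1],[0,0.15,0.52,0,0,0,-1],[0,0.15,0.55,0,0,0,-1],[0,0.15,0.55,0,0,0,-1]]

```text
time_s: 8.52
position: [0.4739, -0.0409, 0.039]
tcp_rot: [[1.0, 0.0, -0.0], [0.0, -1.0, 0.0], [-0.0, -0.0, -1.0]]
force: [-0.3, -0.4, -3.2]
opening: 0.645
grasp_force: 30.0
```

>>> apply_moves:
  steps:
    - [[0,0,0.03,0,0,0,-1],[0,0,0.06,0,0,0,-1],[0,0,0.09,0,0,0,-1],[0,0,0.09,0,0,0,-1]]

```text
time_s: 9.02
position: [0.4739, -0.0409, 0.0387]
tcp_rot: [[1.0, 0.0, 0.0], [0.0, -1.0, -0.0], [0.0, 0.0, -1.0]]
force: [-1.2, -0.2, 5.3]
opening: 0.652
grasp_force: 30.0
```

>>> apply_moves:
  steps:
    - [[0,0,0.06,0,0,0,0.35],[0,0,0.06,0,0,0,0.5],[0,0,0.06,0,0,0,1],[0,0,0.06,0,0,0,1],[0,0,0.06,0,0,0,1],[0,0,-1,0,0,0,1],[0,0,-3,0,0,0,1],[0,0,-7,0,0,0,1],[0,0,-11,0,0,0,1],[-1,3,-12,0,0,0,1],[-3,8,-12,0,0,0,1],[-5,13,-12,0,0,0,1],[-6.5,18,-12,0,0,0,1],[-7.4,21.1,-12,0,0,0,1],[-7.4,21.1,-12,0,0,0,1],[-7.4,21.1,-12,0,0,0,1]]

```text
time_s: 11.02
position: [0.3996, -0.2509, 0.1584]
tcp_rot: [[1.0, 0.0, -0.0], [0.0, -1.0, 0.001], [-0.0, -0.001, -1.0]]
force: [-0.2, -0.1, -1.0]
opening: 0.996
grasp_force: 0.0
```

Run:
```python
from h import *
st();m=bot.camera_model('wrist');w=bot.capture('wrist');s=bot.capture('scene');t=bot.capture('top')
h=cv2.cvtColor(w,cv2.COLOR_BGR2HSV)
mk=(((h[...,1]<60)&(h[...,2]>60)).astype(np.uint8));mk[:120]=0;mk[240:]=0;mk[:,:190]=0;mk[:,325:]=0
for c in cv2.findContours(mk,cv2.RETR_EXTERNAL,cv2.CHAIN_APPROX_NONE)[0]:
    A=cv2.contourArea(c)
    if A>100:
        e=cv2.fitEllipse(c);print(A,np.round(e[0],1),np.round(e[1],1),cv2.boundingRect(c),[np.round(plane('wrist',e[0],z,m)[:2],4) for z in(0,.006,.046)])
cv2.imwrite('pics/w3f.png',w)
f=lambda im,x,y,a,b,W,H:cv2.resize(im[y:y+b,x:x+a],(W,H),interpolation=cv2.INTER_CUBIC)
cv2.imwrite('pics/w3.png',np.hstack([f(w,180,100,150,150,400,400),np.vstack([f(s,220,150,80,80,200,200),f(t,230,170,80,80,200,200)])]))
```

```text
t 11.03 p [ 0.3996 -0.2509  0.1584] x [ 1.  0. -0.] z [-0.     0.001 -1.   ] F [-0.2 -0.1 -1. ] op 0.996 g 0.0
1796.5 [261.3 180.8] [47.2 48.8] (237, 157, 49, 50) [array([ 0.3993, -0.2537]), array([ 0.4009, -0.2537]), array([ 0.4117, -0.2531])]
```

View pics/w3.png

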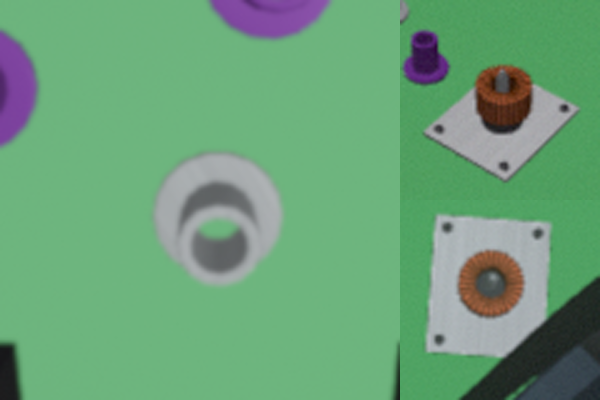

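The ring lies flat and centred on the seat (insets). The weight's flange is centred at wrist (261,181) and its hub top at (262,192), both of which give about (0.401, -0.254). I'll descend and grip the hub.

>>> apply_moves:
  steps:
    - [[0.15,0.3,4,0,0,0,1],[0.15,0.3,7,0,0,0,1],[0.15,0.3,10,0,0,0,1],[0.15,0.3,12,0,0,0,1],[0.15,0.3,13,0,0,0,1],[0.15,0.3,13.6,0,0,0,1],[0.15,0.3,13.6,0,0,0,0.4],[0.15,0.3,13.6,0,0,0,0.1],[0.15,0.3,13.6,0,0,0,-0.1],[0.15,0.3,13.6,0,0,0,-0.2],[0.15,0.3,13.6,0,0,0,-0.3],[0.15,0.3,13.6,0,0,0,-0.4],[0.15,0.3,13.6,0,0,0,-1],[0.15,0.3,13.6,0,0,0,-1],[0.15,0.3,13.6,0,0,0,-1],[0.15,0.3,13.6,0,0,0,-1]]

```text
time_s: 13.18
position: [0.4015, -0.255, 0.0222]
tcp_rot: [[1.0, 0.0, 0.0], [0.0, -1.0, -0.0], [0.0, 0.0, -1.0]]
force: [0.5, -0.3, 0.3]
opening: 0.34
grasp_force: 30.0
```

>>> apply_moves:
  steps:
    - [[0,0,-1,0,0,0,-1],[0,0,-3,0,0,0,-1],[0,0,-6,0,0,0,-1],[0,0,-10,0,0,0,-1],[0,0,-14,0,0,0,-1],[0,-2,-17.8,0,0,0,-1],[0,-6,-17.8,0,0,0,-1],[0,-10,-17.8,0,0,0,-1],[-0.2,-14,-17.8,0,0,0,-1],[-0.4,-18,-17.8,0,0,0,-1],[-0.6,-20.5,-17.8,0,0,0,-1],[-0.6,-21.4,-17.8,0,0,0,-1],[-0.6,-21.4,-17.8,0,0,0,-1],[-0.6,-21.4,-17.8,0,0,0,-1],[-0.6,-21.4,-17.8,0,0,0,-1]]

```text
time_s: 15.05
position: [0.3957, -0.0418, 0.2001]
tcp_rot: [[1.0, -0.001, 0.0], [-0.001, -1.0, -0.0], [0.0, 0.0, -1.0]]
force: [-0.5, -0.0, -3.0]
opening: 0.336
grasp_force: 30.0
```

Run:
```python
from h import *
st();m=bot.camera_model('wrist');w=bot.capture('wrist');cv2.imwrite('pics/w4f.png',w)
f=lambda im,x,y,a,b,W,H:cv2.resize(im[y:y+b,x:x+a],(W,H),interpolation=cv2.INTER_CUBIC)
cv2.imwrite('pics/w4.png',np.vstack([f(w,205,70,100,70,800,560)[80:400],f(w,205,205,100,70,800,560)[:270]]))
h=cv2.cvtColor(w,cv2.COLOR_BGR2HSV)
cop=((h[...,0]<18)&(h[...,1]>90)&(h[...,2]>40)).astype(np.uint8);cop[150:]=0
c=max(cv2.findContours(cop,cv2.RETR_EXTERNAL,cv2.CHAIN_APPROX_NONE)[0],key=cv2.contourArea);e=cv2.fitEllipse(cv2.convexHull(c))
print('ring',np.round(e[0],1),np.round(e[1],1),np.round(plane('wrist',e[0],.056,m),4))
gr=((h[...,1]<60)&(h[...,2]>60)).astype(np.uint8);gr[:195]=0
for c in cv2.findContours(gr,cv2.RETR_EXTERNAL,cv2.CHAIN_APPROX_NONE)[0]:
    if 100<cv2.contourArea(c): print('grey',cv2.contourArea(c),cv2.boundingRect(c))
```

```text
t 15.05 p [ 0.3957 -0.0418  0.2001] x [ 1.    -0.001  0.   ] z [ 0. -0. -1.] F [-0.5 -0.  -3. ] op 0.336 g 30.0
ring [256.2 108.4] [55.7 56.5] [ 0.473  -0.0395  0.056 ]
grey 166.5 (0, 371, 23, 13)
grey 512.5 (375, 365, 54, 19)
grey 1165.5 (390, 259, 83, 39)
grey 1119.5 (43, 259, 64, 28)
grey 6638.5 (197, 201, 122, 104)
```

View pics/w4.png

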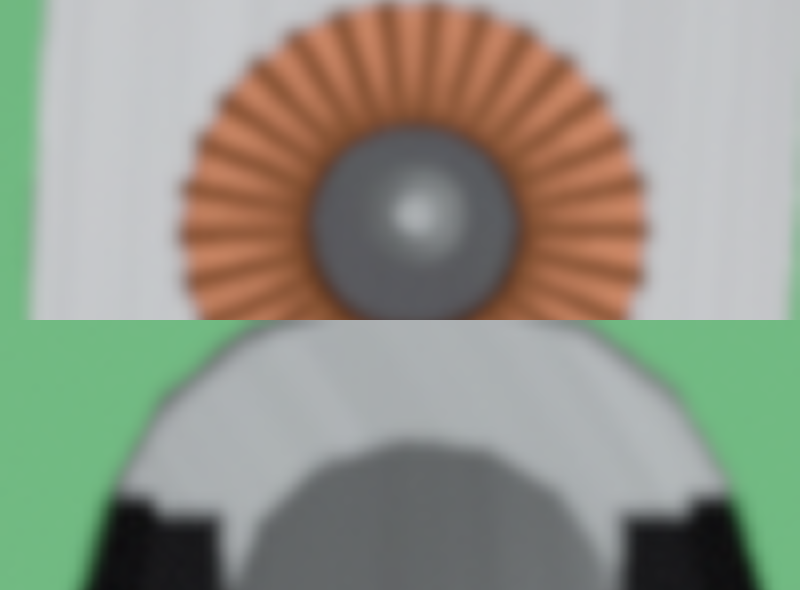

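The pin tip is at wrist (257.5,107), which casts to x≈0.4746. The weight in hand is centred on the same column, 257.7. So I'll move straight ahead 7.9 cm, then lower slowly.

>>> apply_moves:
  steps:
    - [[4,0,2,0,0,0,-1],[7.9,0,5,0,0,0,-1],[7.9,0,8,0,0,0,-1],[7.9,0,9.2,0,0,0,-1],[7.9,0,9.2,0,0,0,-1],[7.9,0,9.2,0,0,0,-1],[7.9,0,9.5,0,0,0,-1],[7.9,0,9.8,0,0,0,-1],[7.9,0,10.1,0,0,0,-1],[7.9,0,10.4,0,0,0,-1],[7.9,0,10.4,0,0,0,-1]]

```text
time_s: 16.48
position: [0.4742, -0.0408, 0.0958]
tcp_rot: [[1.0, 0.0, -0.001], [0.0, -1.0, 0.0], [-0.001, -0.0, -1.0]]
force: [0.5, 0.1, -2.2]
opening: 0.338
grasp_force: 30.0
```

>>> apply_moves:
  steps:
    - [[0.05,0.08,0.2,0,0,0,-1],[0.05,0.08,0.4,0,0,0,-1],[0.05,0.08,0.6,0,0,0,-1],[0.05,0.08,0.8,0,0,0,-1],[0.05,0.08,1.0,0,0,0,-1],[0.05,0.08,1.0,0,0,0,-1]]

```text
time_s: 17.23
position: [0.4748, -0.0416, 0.086]
tcp_rot: [[1.0, 0.0, -0.0], [0.0, -1.0, 0.0], [-0.0, -0.0, -1.0]]
force: [-0.2, -0.1, -2.9]
opening: 0.336
grasp_force: 30.0
```

>>> apply_moves:
  steps:
    - [[0,0,0.2,0,0,0,-1],[0,0,0.4,0,0,0,-1],[0,0,0.55,0,0,0,-1],[0,0,0.65,0,0,0,-1],[0,0,0.71,0,0,0,-1],[0,0,0.75,0,0,0,-1],[0,0,0.75,0,0,0,-1],[0,0,0.75,0,0,0,-1]]

```text
time_s: 18.23
position: [0.4749, -0.0417, 0.0787]
tcp_rot: [[1.0, 0.0, 0.0], [0.0, -1.0, -0.0], [0.0, 0.0, -1.0]]
force: [-0.3, 0.9, -2.9]
opening: 0.342
grasp_force: 30.0
```

Run:
```python
from h import *
st();s=bot.capture('scene');w=bot.capture('wrist')
f=lambda im,x,y,a,b,W,H:cv2.resize(im[y:y+b,x:x+a],(W,H),interpolation=cv2.INTER_CUBIC)
cv2.imwrite('pics/p2.png',np.hstack([f(w,180,130,150,150,400,400),f(s,220,150,80,80,400,400)]))
```

```text
t 18.23 p [ 0.4749 -0.0417  0.0787] x [1. 0. 0.] z [ 0. -0. -1.] F [-0.3  0.9 -2.9] op 0.342 g 30.0
```

View pics/p2.png

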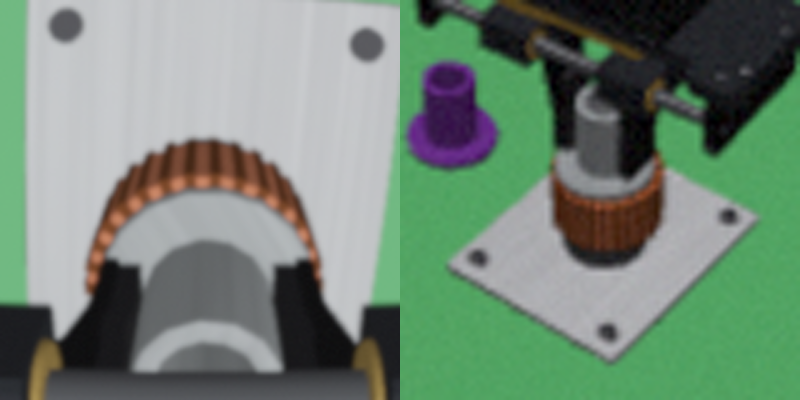

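The weight is on the pin, just above the ring and centred, with the flange at (205,225) in the left half. I'll make the last small descent.

>>> apply_moves:
  steps:
    - [[0,0,0.03,0,0,0,-1],[0,0,0.06,0,0,0,-1],[0,0,0.08,0,0,0,-1],[0,0,0.08,0,0,0,-1]]

```text
time_s: 18.82
position: [0.4749, -0.0417, 0.0782]
tcp_rot: [[1.0, 0.0, 0.0], [0.0, -1.0, -0.0], [0.0, 0.0, -1.0]]
force: [-0.8, -0.4, 3.4]
opening: 0.339
grasp_force: 30.0
```

Contact is made, at about +6 N. I'll release gently and retreat upward.

>>> apply_moves:
  steps:
    - [[0,0,0,0,0,0,-0.25],[0,0,0,0,0,0,-0.1],[0,0,0,0,0,0,0.3],[0,0,0,0,0,0,0.6],[0,0,0,0,0,0,0.6],[0,0,-1,0,0,0,0.6],[0,0,-3,0,0,0,0.6],[0,0,-6,0,0,0,0.6],[0,0,-10,0,0,0,0.6],[0,0,-12,0,0,0,0.6],[-4,0,-12,0,0,0,0.6],[-8,0,-12,0,0,0,0.6],[-8,0,-12,0,0,0,0.6],[-8,0,-12,0,0,0,0.6]]

```text
time_s: 20.58
position: [0.3961, -0.0422, 0.1986]
tcp_rot: [[1.0, -0.0, 0.003], [-0.0, -1.0, -0.001], [0.003, 0.001, -1.0]]
force: [0.5, 0.4, -0.1]
opening: 0.799
grasp_force: 0.0
```

Run:
```python
from h import *
st();s=bot.capture('scene');w=bot.capture('wrist')
f=lambda im,x,y,a,b,W,H:cv2.resize(im[y:y+b,x:x+a],(W,H),interpolation=cv2.INTER_CUBIC)
cv2.imwrite('pics/end.png',np.hstack([f(w,180,30,150,150,400,400),f(s,220,150,80,80,400,400)]))
```

```text
t 20.57 p [ 0.3961 -0.0422  0.1986] x [ 1.    -0.     0.003] z [ 0.003 -0.001 -1.   ] F [ 0.5  0.4 -0.1] op 0.799 g 0.0
```

View pics/end.png

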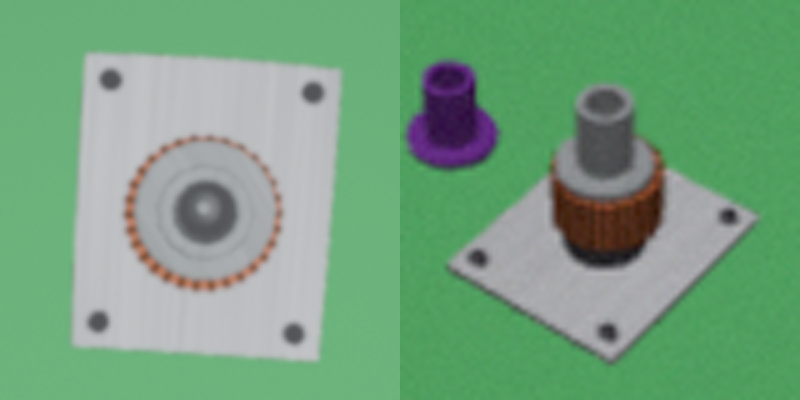

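Both parts lie flat and concentric on the pin, at (205,212) in the left half, and the gripper is clear.

```bash
python3 -c "
from rig import bot
print(bot.hand_in())"
```

```text
the job is handed in; nothing more can be done
None
```

The transformer is flat on the seat and the clamp weight, flange down, is flat on top of it; both were set down and released, and I handed the job in at about 21 s with the gripper clear.

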